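# Hang the drip cup on the clay extruder and draw its plunger to the loading mark

## Task

Get the clay extruder ready for me to load: first hang the white drip cup by its strap handle on the hook over the nozzle and let go of it, so that it catches what falls out. Then take the wooden T-handle and draw the plunger partway up out of the leaning barrel, straight along the barrel without forcing it sideways, until the red band on its rod has come fully out of the cap but the black band below it has not yet come out. The plunger drops back if it is let go, so finish still gripping the handle and holding it there, with the cup still on its hook and the other things on the bench left where they are.

Things in the scene. Friction and masses are not known exactly. Their poses are not given: they have to be found in the camera images.
- extruder: Hand clay extruder on a grey steel stand, bolted down. Origin: centre of the underside of its base plate (80 mm along x, 150 mm along y); z up. Its barrel leans in the y-z plane, 40 degrees from upright: nozzle end low, to +y; handle end high, to -y. Posts 36 mm wide at y = 16 and 60 mm and a strut carry it. A hook of 8 mm round steel reaches to +y above the nozzle, at x = 0
- hook_saddle (a point): Lowest point of the hook's upper side, where the cup's bar rests: y = 133, z = 174 mm from the extruder's origin; axes as the extruder's. The hook rises on both sides of it: 11 mm to its free upturned end (19 mm farther to +y, tops out at z = 186 mm), 4 mm towards the barrel. The bar enters from +y, over that end
- barrel: Aluminium barrel, fixed to the stand, 47 mm outside, bore 38.6 mm. Origin: centre of the bore's closed lower end; z along the bore, up towards the handle; x level (the extruder's x). Loading window in the upper side from 22 to 44 mm up the bore. The cap (53 mm wide, 18.4 mm hole for the rod) spans 92 to 106 mm. The brass nozzle reaches down to z = -36 mm
- barrel_cap (a point): Centre of the cap's outer (top) face, where the rod comes out, 106 mm up the bore. Axes as the barrel's
- nozzle_tip (a point): Tip of the nozzle: 105 mm to +y of the extruder's origin, 135 mm above the bench; the hung cup stands under it
- plunger: Loose round plunger in the bore, about 0.42 kg, 1.3 mm play all round; starts at the bottom and slides back there by its weight when let go. Origin: centre of the piston's end face; z along the rod to the handle. Its z in the barrel's frame is the draw: 0 at the start, 46 mm when the red band is just fully out, 64 mm when the black band starts to show; at 72 mm the piston meets the cap. Rod 16 mm
- plunger_handle (a point): Centre of the wooden T-handle, 132 mm from the plunger's origin along its z: a bar 58 mm long along the plunger's x (level at the start, along the extruder's x), 25 mm thick, flat ends. Can be gripped by its two ends from straight above, or across the bar with the tool tilted along the rod. At the start it stands 26 mm beyond the cap, 264 mm above the bench
- cup: White cup, blue rim, about 0.13 kg. Origin: centre of its underside; z up. 60 mm wide, 58 mm high, under a fixed steel strap handle, an upside-down U in its x-z plane: legs' outer faces 56 mm apart along x (straight up to z = 131 mm), strap 12 mm wide along y, level bar on top from z = 138.5 to 141.5 mm. Grip the two legs from above, just under the corners; the hook passes through the U along y
- cup_bar (a point): Middle of the underside of the cup's handle bar, 138.5 mm above the cup's underside; this rests on the hook. Axes as the cup's
- mallet: Bystander: turned wooden mallet lying down, 74 x 189 x 58 mm; origin under its centre
- tool_pot: Bystander: rough brown pot of knives and blades, 155 x 156 x 147 mm, at the far right; origin under it near its centre
- turntable: Bystander: low trimming turntable, 132 mm across and 78 mm high, at the far left; origin under its centre
There are look-alikes about, which are no part of the job. Leave any pink look-alike of the cup alone.

How it is judged:
By the outcome, as a careful person would: the job done as asked, in the order asked, and still so for the second after the job is handed in, while the arm keeps its last pose, push and grip.
It also fails if it takes over 51 s, if anything falls off the work surface, if the arm or the gripper's body presses on something with over 40 N, if the wrist force passes 120 N, or if a joint passes its speed limit or range.

## Robot

A 7-joint arm with a two-finger parallel gripper is mounted at the origin on the work surface; the furniture and walls round the work are solid. World frame = base frame: x ahead of the robot, y to its left, z up, the work surface at z = 0. Lengths are in m, angles in rad, forces in N, time in s.
With the tool pointing down it reaches from about 0.35 to 0.9 m from the base axis. Payload 7.2 kg.
Tool frame: the origin (TCP) lies between the finger pads; the fingertips stand 22 mm ahead of it and the grasp point (between the pads) lies 3 mm ahead of it (bot.nose_length is the distance from the TCP to the fingertips, in m); z points along the fingers, y is the line along which they close (so a half turn about z gives the same grasp; the last joint's range is limited). The gripper opens to 85 mm and grips with 20 to 120 N. Pads are 22 mm wide; open, the fingers measure 114 mm over their backs; the gripper's body (76 mm by 85 mm) begins 54 mm behind the grasp point. The pads swing forward as they close: fully open they stand 13 mm farther back than shut.
Start: joints at [1.248, 0.411, -0.013, 1.596, 0.006, 1.134, -0.082], TCP at [0.158, -0.605, 0.253] pointing down, gripper open.
Joint ranges: [-2.95, 2.95], [-0.29, 1.99], [-1.47, 1.44], [0.14, 2.54], [-1.03, 4.17], [0.13, 1.85], [-2.86, 2.86]. Speed limits (rad/s): [2.39, 2.39, 3.01, 3.01, 3.14, 3.14, 3.14].

## Interface

Orientations are given as a rotation vector (axis times angle).
In Python, from bench import bot gives the robot as it stands. The module is installed in compiled form; this text tells all that it offers.
- The arm moves only by the tool step_arm, never from a script. Its argument "targets" is a list of rows, each a list of 7 numbers: the closure, from -1 (fully open) to 1 (shut), then the shift along the tool's x, y, z in units of 40 mm (1.0 is 40 mm), then the turn, a rotation vector about the tool's x, y, z in units of 10 degrees (1.0 is 10 degrees). A call has 1 to 10 rows; each row shifts and turns the commanded pose from where the row before left it, along the tool's axes as they then stand; what a row does not reach is not made up. A row lasts 1/8 s, in which the tool goes at most 62.5 mm and 10.7 degrees, less where a joint would pass 70% of its speed; a pose out of reach is approached as far as the arm can. A call is refused whole if a number of a shift passes 1 or a number of a turn 1, either way. A call with a gripper value outside its range is refused whole. The fingers move at their own pace and stop on an object; "grip_force" is the grip in N (left out, the last holds). Time passes only in rows, so rows that do not move let the fingers close. It gives the time, the measured TCP pose, the force, the opening and the grip force at its end, in the units of the state.
- bot.observe(): the state, without advancing time (a new reading comes with each control period).
- bot.read_camera(name): name is "side" or "top"; returns a dict with "frame" (420x560x3 uint8, blue, green, red), "range_z" (420x560 float32, m along the optical axis (not along the pixel's ray), 0 where there is no reading), "K" (3x3 intrinsics, pixels), "origin" and "orientation" of the camera in the world. Camera axes: x right, y up, looking along -z (the intrinsics and any distortion apply to the point x, -y, -z); pixel columns grow to the right and rows downward; lengths in m; the calibration is good to about 2 mm. A picture is of the moment at which its call begins.
- bot.job_done(): hands the job in; it is judged then, once.
The state is a dict: "t": time; "qpos": joint angles; "joint_vel": joint speeds; "joint_torque": joint torques, N m; "tcp_pos": TCP position; "tcp_rot": TCP orientation; "contact_force": force on the tool from outside, world axes, zero at the start; "moment": the same for the moment, N m; "gripper_width": finger opening in m; "gripper_force": force on a finger pad.
Only numpy, scipy, OpenCV 4.12 (cv2) and the standard library are available. Lean on these libraries where they do the work, as an engineer would, in place of code of your own. Each camera call takes 0.05 s, during which the arm holds its last target. There are 200 camera calls.

## Working session

There is one attempt and no reset: what is moved stays moved. The work goes in short steps, Python scripts to look and compute and a tool call to move; the robot and the scene stay as the last step left them, time stands still between calls to the robot, and variables do not carry over. Pictures are saved under pics/ and viewed, at most 10 in all, crops included, and the job is handed in when it is done.

Besides the shell and the picture viewer there is one more tool, called after ">>>" in YAML: its name, and indented under it one key for each argument. step_arm: Moves the arm, as the interface text tells. Its arguments: {"type":"object","properties":{"targets":{"type":"array","items":{"type":"array","items":{"type":"number"}}},"grip_force":{"type":"number"}},"required":["targets"]}

```bash
mkdir -p pics; cat > h.py <<'E'
import numpy as np, cv2, pickle
from scipy.spatial.transform import Rotation as R
from bench import bot
def cam(n):
    c=bot.read_camera(n)
    o=np.array(c['orientation'],float)
    c['R']=o if o.shape==(3,3) else (R.from_rotvec(o).as_matrix() if o.size==3 else R.from_quat(o).as_matrix())
    return c
def pts(c):
    z=c['range_z']; K=c['K']; v,u=np.mgrid[:z.shape[0],:z.shape[1]]
    p=np.stack([(u-K[0,2])/K[0,0]*z,-(v-K[1,2])/K[1,1]*z,-z],-1)
    P=p@c['R'].T+np.array(c['origin']); P[z<=0]=np.nan
    return P
def proj(c,X):
    p=(np.atleast_2d(X)-c['origin'])@c['R']; K=c['K']
    return np.stack([K[0,2]+K[0,0]*p[:,0]/-p[:,2],K[1,2]+K[1,1]*p[:,1]/p[:,2]],-1)
E
python3 - <<'E'
from h import *
for n in('side','top'):
    c=cam(n); print(n,{k:(v if k not in('frame','range_z') else v.shape) for k,v in c.items()})
    cv2.imwrite(f'pics/{n}0.png',c['frame']); pickle.dump(c,open(f'{n}0.pkl','wb'))
print(bot.observe())
E
```

```text
side {'frame': (420, 560, 3), 'range_z': (420, 560), 'K': array([[542.88265755,   0.        , 285.02751953],
       [  0.        , 542.88265755, 203.73668378],
       [  0.        ,   0.        ,   1.        ]]), 'origin': array([ 0.0415926 , -1.45517381,  0.84803779]), 'orientation': array([ 1.12697549, -0.11336893, -0.177521  ]), 'R': array([[ 9.80142754e-01,  8.39241938e-02, -1.79657763e-01],
       [-1.98292347e-01,  4.17440935e-01, -8.86805058e-01],
       [ 5.72105064e-04,  9.04820311e-01,  4.25793233e-01]])}
top {'frame': (420, 560, 3), 'range_z': (420, 560), 'K': array([[541.66506102,   0.        , 275.55748127],
       [  0.        , 541.66506102, 204.15894246],
       [  0.        ,   0.        ,   1.        ]]), 'origin': array([0.04922824, 0.00421847, 1.61344779]), 'orientation': array([ 0.15623871, -0.15488483, -1.57745422]), 'R': array([[-1.20896997e-02,  9.80427861e-01, -1.96507123e-01],
       [-9.99924789e-01, -1.22593885e-02,  3.52884643e-04],
       [-2.06307924e-03,  1.96496610e-01,  9.80502334e-01]])}
{'t': 0.1, 'qpos': array([ 1.2477593 ,  0.41181126, -0.01269996,  1.59695767,  0.00560441,
        1.13426434, -0.08221848]), 'joint_vel': array([ 4.26784686e-04, -8.79038976e-04,  1.11694719e-03, -2.65288345e-03,
        1.47312444e-05, -3.97827655e-04, -2.25805673e-04]), 'joint_torque': array([ 2.33159510e-03, -6.01830912e+01,  6.84413686e-01, -3.00091481e+01,
        1.40207098e-02,  6.35517950e-03, -1.39247555e-05]), 'tcp_pos': array([ 0.15741217, -0.60443817,  0.25254368]), 'tcp_rot': array([-3.11476047e+00, -3.99034525e-01,  4.47112531e-04]), 'contact_force': array([-0.76000115,  0.21145159, -0.22444357]), 'moment': array([-0.01040482, -0.00747822,  0.02735041]), 'gripper_force': 0.0, 'gripper_width': 0.08548195073938507}
```

View pics/side0.png

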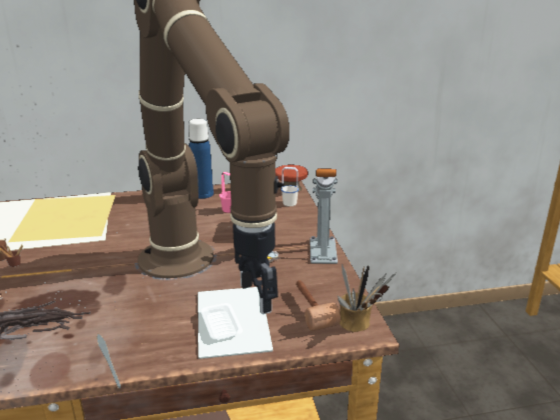

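View pics/top0.png

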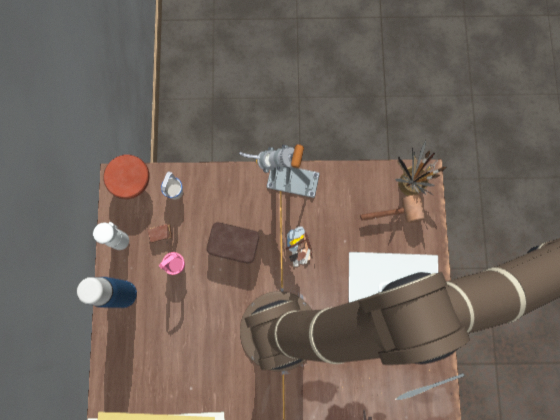

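Side view: a white cup with a blue rim at (290,192), a pink one at (228,200), the extruder at (323,210) with its handle at (326,173), mallet and pot at lower right. Top view: white cup (172,186), pink cup (172,264), white bottle (108,235), extruder base (293,180), handle (297,156), hook (250,155). Of the candidates, the white one with a blue rim and strap handle at top (172,186) / side (290,192) fits. I'll confirm it in an enlarged crop.

```bash
python3 - <<'E'
from h import *
T=pickle.load(open('top0.pkl','rb'));S=pickle.load(open('side0.pkl','rb'))
def crop(c,u0,v0,w,h,k): return cv2.resize(c['frame'][v0:v0+h,u0:u0+w],None,fx=k,fy=k,interpolation=cv2.INTER_NEAREST)
a=np.hstack([crop(T,150,160,40,50,6),crop(T,235,140,90,60,6)[:300]])
a=np.hstack([crop(T,150,160,40,50,6),crop(T,235,140,90,50,6)])
b=np.hstack([crop(S,270,160,40,50,6),crop(S,295,160,50,50,6),crop(S,300,215,40,50,6)])
w=max(a.shape[1],b.shape[1]); p=lambda i:np.pad(i,((0,0),(0,w-i.shape[1]),(0,0)))
cv2.imwrite('pics/crop0.png',np.vstack([p(a),p(b)]))
PT,PS=pts(T),pts(S)
for n,P,b in(('T cup',PT,(160,172,184,202)),('S cup',PS,(280,165,300,208)),('T han',PT,(291,144,304,168)),('S han',PS,(314,167,338,179))):
    u0,v0,u1,v1=b; q=P[v0:v1,u0:u1].reshape(-1,3); print(n,np.nanpercentile(q,[2,50,98],axis=0).round(3).tolist())
# handle by orange mask
for n,c,P,b in(('T',T,PT,(285,140,310,170)),('S',S,PS,(312,165,340,182))):
    u0,v0,u1,v1=b; h=cv2.cvtColor(c['frame'],cv2.COLOR_BGR2HSV)[v0:v1,u0:u1]
    m=(h[...,0]<16)&(h[...,1]>130)&(h[...,2]>60)
    vv,uu=np.nonzero(m); q=P[v0:v1,u0:u1][m]
    r=cv2.minAreaRect(np.stack([uu+u0,vv+v0],1).astype(np.float32))
    print(n,m.sum(),r,np.nanmedian(q,0).round(4),np.nanpercentile(q,[3,97],axis=0).round(3).tolist())
E
```

```text
T cup [[0.386, 0.284, -0.005], [0.422, 0.312, 0.006], [0.477, 0.356, 0.145]]
S cup [[0.377, 0.27, -0.002], [0.425, 0.337, 0.052], [0.477, 0.493, 0.146]]
T han [[0.416, -0.124, -0.759], [0.452, -0.055, 0.271], [0.801, -0.038, 0.28]]
S han [[0.419, -0.071, -0.011], [0.453, -0.054, 0.26], [0.668, 0.56, 0.276]]
T 191 ((297.2059326171875, 155.6764678955078), (8.973817825317383, 22.070741653442383), 14.03624439239502) [ 0.4437 -0.053   0.2743] [[0.418, -0.066, 0.266], [0.471, -0.04, 0.28]]
S 135 ((325.5, 172.5), (7.0, 19.0), 90.0) [ 0.4425 -0.0611  0.2673] [[0.419, -0.072, 0.257], [0.468, -0.049, 0.276]]
```

View pics/crop0.png

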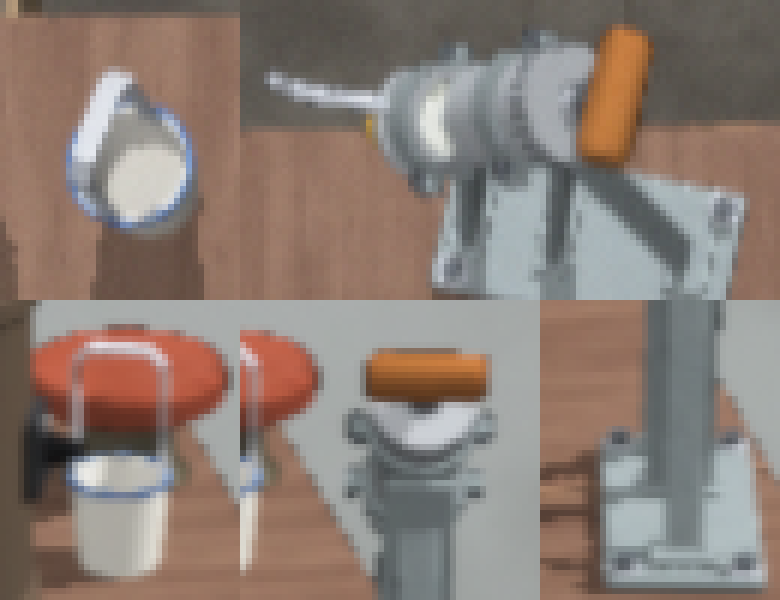

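Crop confirms: the white cup, blue rim, steel strap handle (bar at top ≈(167,180)); extruder yawed roughly −14°, with hook tip near top (240,153). Now precise measurements from both views.

```bash
python3 - <<'E'
from h import *
T=pickle.load(open('top0.pkl','rb'));S=pickle.load(open('side0.pkl','rb'))
PT,PS=pts(T),pts(S)
def ax(q):
    m=q.mean(0); w=np.linalg.svd(q-m)[2][0]; return m,np.degrees(np.arctan2(w[1],w[0])),(q-m)@w
def box(P,lo,hi):
    return P[np.all((P>lo)&(P<hi),-1)]
print('bench z',np.nanmedian(PT[200:215,200:210,2]),np.nanmedian(PS[225:240,280:300,2]))
for n,P in(('T',PT),('S',PS)):
    q=box(P,[.37,.25,.125],[.47,.36,.16]); m,a,t=ax(q[:,:2]); print(n,'bar',len(q),m.round(4),a.round(1),np.ptp(t).round(3),np.percentile(q[:,2],[10,50,90]).round(4))
    q=box(P,[.37,.25,.045],[.47,.36,.066])
    A=np.c_[2*q[:,:2],np.ones(len(q))]; s=np.linalg.lstsq(A,(q[:,:2]**2).sum(1),rcond=None)[0]; print('  rim',len(q),s[:2].round(4),np.sqrt(s[2]+s[0]**2+s[1]**2).round(4),q.min(0).round(3),q.max(0).round(3))
    q=box(P,[.3,.04,.16],[.55,.2,.2]); 
    q=q[q[:,1]>.085] if len(q) else q
    print('  hook',len(q),np.c_[q][np.argsort(q[:,1])][::max(1,len(q)//12)].round(3).tolist())
    q=box(P,[.3,-.1,.004],[.46,.12,.03]); r=cv2.minAreaRect((q[:,:2]*1000).astype(np.float32)); print('  plate',len(q),r,np.median(q[:,2]).round(4)); 
    q=box(P,[.38,-.1,.25],[.5,-.02,.3]); m,a,t=ax(q[:,:2]); print('  handle',len(q),m.round(4),a.round(1),np.ptp(t).round(3),q[:,2].max().round(4))
E
```

```text
bench z 0.0008510353383794911 0.0009550793519751966
T bar 89 [0.4139 0.3112] 160.1 0.055 [0.134  0.1406 0.1457]
  rim 70 [0.4145 0.3104] 0.0286 [0.385 0.281 0.045] [0.446 0.341 0.066]
  hook 20 [[0.475, 0.086, 0.181], [0.48, 0.086, 0.173], [0.475, 0.087, 0.172], [0.473, 0.089, 0.178], [0.479, 0.089, 0.178], [0.477, 0.089, 0.175], [0.478, 0.091, 0.181], [0.475, 0.092, 0.18], [0.473, 0.092, 0.177], [0.48, 0.094, 0.183], [0.476, 0.094, 0.179], [0.479, 0.094, 0.178], [0.479, 0.097, 0.188], [0.477, 0.097, 0.185], [0.476, 0.097, 0.177], [0.479, 0.099, 0.188], [0.482, 0.099, 0.187], [0.477, 0.099, 0.186], [0.477, 0.102, 0.186], [0.481, 0.102, 0.183]]
  plate 1201 ((380.2803649902344, 8.848129272460938), (159.19546508789062, 217.18338012695312), 0.07024117559194565) 0.007
  handle 293 [ 0.4452 -0.0466] -178.3 0.06 0.2833
S bar 35 [0.4185 0.3075] -16.1 0.052 [0.1317 0.141  0.1449]
  rim 125 [0.4171 0.3111] 0.0277 [0.387 0.274 0.045] [0.447 0.348 0.064]
  hook 0 []
  plate 325 ((380.1343078613281, 9.703102111816406), (159.43170166015625, 219.51254272460938), 0.10804770141839981) 0.0088
  handle 178 [ 0.4441 -0.0594] -16.2 0.058 0.2765
```

```bash
python3 - <<'E'
from h import *
T=pickle.load(open('top0.pkl','rb'));S=pickle.load(open('side0.pkl','rb'))
PT,PS=pts(T),pts(S)
def ray(c,uv,z):
    K=c['K']; d=np.array([(uv[0]-K[0,2])/K[0,0],-(uv[1]-K[1,2])/K[1,1],-1])@c['R'].T; o=np.array(c['origin']); return o+d*(z-o[2])/d[2]
for n,c,P,b,hb in(('T',T,PT,(262,150,325,203),(285,140,310,170)),('S',S,PS,(300,232,345,268),(312,165,340,182))):
    hsv=cv2.cvtColor(c['frame'],cv2.COLOR_BGR2HSV); 
    m=np.zeros(hsv.shape[:2],np.uint8); u0,v0,u1,v1=b
    m[v0:v1,u0:u1]=((hsv[...,1]<50)&(hsv[...,2]>90)&(P[...,2]>0)&(P[...,2]<.02))[v0:v1,u0:u1]
    q=P[m>0]; r=cv2.minAreaRect((q[:,:2]*1000).astype(np.float32)); print(n,'plate',len(q),r,np.median(q[:,2]),cv2.boxPoints(r).round(0).tolist())
    g=cv2.minAreaRect(np.argwhere(m)[:,::-1].astype(np.float32)); print('   px',cv2.boxPoints(g).round(1).tolist(),[ray(c,p,.008)[:2].round(4).tolist() for p in cv2.boxPoints(g)])
    m=np.zeros(hsv.shape[:2],bool); u0,v0,u1,v1=hb
    m[v0:v1,u0:u1]=((hsv[...,0]<18)&(hsv[...,1]>120)&(hsv[...,2]>60)&(P[...,2]>.24))[v0:v1,u0:u1]
    q=P[m]; r=cv2.minAreaRect((q[:,:2]*1000).astype(np.float32)); w=np.linalg.svd(q-q.mean(0))[2][0]
    print('   handle',len(q),q.mean(0).round(4),r,w.round(3),q.max(0).round(4),q.min(0).round(4))
    mm=cv2.minAreaRect(np.argwhere(m)[:,::-1].astype(np.float32));print('   px',mm,ray(c,mm[0],.264).round(4))
# hook in top by colour
hs=cv2.cvtColor(T['frame'],cv2.COLOR_BGR2HSV)
for v in range(146,162): print(v,T['frame'][v,236:264].max(-1).tolist(), )
for v in range(150,158): print(v,PT[v,238:264,2].round(3).tolist())
E
```

```text
T plate 928 ((446.7740478515625, -48.72265625), (152.89126586914062, 84.34881591796875), 78.11619567871094) 0.009085039738460532 [[390.0, -115.0], [472.0, -132.0], [504.0, 17.0], [421.0, 35.0]]
   px [[265.3999938964844, 187.89999389648438], [270.6000061035156, 161.89999389648438], [319.70001220703125, 171.6999969482422], [314.5, 197.6999969482422]] [[0.4218, 0.0338], [0.5034, 0.0172], [0.4705, -0.1325], [0.3895, -0.1145]]
   handle 196 [ 0.4436 -0.0535  0.2736] ((444.43896484375, -53.103973388671875), (23.764503479003906, 59.2489013671875), 78.79375457763672) [-0.978  0.21   0.005] [ 0.4746 -0.0397  0.2833] [ 0.415  -0.0692  0.2622]
   px ((297.2941589355469, 155.8235321044922), (9.216353416442871, 22.313274383544922), 14.03624439239502) [ 0.4465 -0.054   0.264 ]
S plate 566 ((460.6748046875, -29.709617614746094), (205.2652587890625, 103.74064636230469), 78.00151824951172) 0.008824415752668402 [[389.0, -119.0], [490.0, -141.0], [533.0, 60.0], [431.0, 81.0]]
   px [[308.3999938964844, 233.39999389648438], [341.8999938964844, 231.39999389648438], [343.70001220703125, 262.5], [310.2999
[... 3388 characters left out ...]
47, -0.758, -0.748, -0.756, -0.742, -0.743, -0.753, -0.734, -0.748, -0.743, -0.764, -0.754, 0.177, 0.177, 0.187, 0.191, 0.195]
155 [-0.745, -0.757, -0.75, 0.177, 0.179, 0.18, 0.175, 0.181, 0.175, 0.172, 0.175, 0.173, 0.176, 0.175, 0.178, -0.747, -0.76, -0.754, -0.75, -0.752, 0.178, 0.176, 0.19, 0.185, 0.192, 0.19]
156 [-0.748, -0.743, -0.75, -0.754, -0.746, 0.177, 0.178, 0.172, 0.175, 0.177, 0.174, 0.175, 0.174, 0.175, 0.181, 0.175, 0.184, 0.178, 0.18, 0.181, 0.182, 0.182, 0.183, 0.196, 0.193, 0.198]
157 [-0.741, -0.743, -0.751, -0.753, -0.752, -0.739, -0.763, -0.752, 0.165, 0.175, 0.171, 0.181, 0.172, 0.183, 0.178, 0.178, 0.179, 0.174, 0.184, 0.185, 0.177, 0.185, 0.186, 0.191, 0.196, 0.189]
```

```bash
cat >> h.py <<'E'
def down(yaw):  # tool z down, tool y at heading yaw (deg)
    y=np.array([np.cos(np.radians(yaw)),np.sin(np.radians(yaw)),0]); z=np.array([0,0,-1.]); return R.from_matrix(np.stack([np.cross(y,z),y,z],1))
def plan(wps,g,step=.045,start=None):
    s=bot.observe(); p,r=start or (np.array(s['tcp_pos']),R.from_rotvec(s['tcp_rot'])); rows=[]
    for P,Q in wps:
        P=np.array(P,float); d=P-p; w=(Q*r.inv()).as_rotvec(); n=int(max(1,np.ceil(np.linalg.norm(d)/step),np.ceil(np.degrees(np.linalg.norm(w))/8)))
        p0,r0=p,r
        for i in range(1,n+1):
            t=p0+d*i/n; q=R.from_rotvec(w*i/n)*r0
            row=np.r_[g,np.round(r.inv().apply(t-p)/.04,2),np.round(np.degrees((r.inv()*q).as_rotvec())/10,2)]
            p=p+r.apply(row[1:4]*.04); r=r*R.from_rotvec(np.radians(row[4:]*10)); rows.append((row+0.).tolist())
    for i in range(0,len(rows),10): print('['+','.join('['+','.join('%g'%x for x in a)+']' for a in rows[i:i+10])+']')
    return p,r
EY=np.array([np.sin(np.radians(12.1)),np.cos(np.radians(12.1)),0]); EX=np.array([EY[1],-EY[0],0]); EZ=np.array([0,0,1.])
O=np.array([.4463,-.0501,0]); SAD=O+.133*EY+.174*EZ; HAN=np.array([.4455,-.0535,.264])
CUP=np.array([.4155,.3105,0])
E
python3 - <<'E'
from h import *
print(SAD,R.from_rotvec(bot.observe()['tcp_rot']).as_matrix().round(3).tolist())
r=R.from_rotvec(bot.observe()['tcp_rot'])
plan([([.2,-.58,.44],r),([.46,-.25,.44],down(-40)),([.48,.02,.44],down(-18)),([*CUP[:2],.38],down(-18)),([*CUP[:2],.25],down(-18))],-1)
E
```

```text
[0.47417927 0.07994517 0.174     ] [[0.968, 0.252, -0.0], [0.252, -0.968, 0.001], [-0.0, -0.001, -1.0]]
[[-1,0.24,-0.07,-0.94,0,0,0],[-1,0.23,-0.06,-0.93,0,0,0],[-1,0.24,-0.07,-0.94,0,0,0],[-1,0.24,-0.06,-0.94,0,0,0],[-1,0.23,-0.07,-0.94,0,0,0],[-1,0.84,-0.63,0,0,0,-0.35],[-1,0.87,-0.59,0,0,0,-0.36],[-1,0.91,-0.52,0,0,0,-0.35],[-1,0.94,-0.47,0,0,0,-0.36],[-1,0.97,-0.41,0.01,0,0,-0.35]]
[[-1,0.99,-0.35,0,0,0,-0.35],[-1,1.01,-0.29,0,-0.01,0,-0.36],[-1,1.03,-0.23,0,0,0,-0.35],[-1,1.03,-0.16,0,0,0,-0.36],[-1,1.05,-0.09,0,0,0,-0.35],[-1,0.78,-0.57,0,0,0,-0.31],[-1,0.82,-0.52,0,0,0,-0.32],[-1,0.84,-0.47,0,0,0,-0.31],[-1,0.87,-0.43,0,0,0,-0.32],[-1,0.89,-0.38,0,0,0,-0.31]]
[[-1,0.9,-0.34,0,0,0,-0.32],[-1,0.93,-0.28,0,0,0,-0.31],[-1,0.92,-0.54,0.21,0,0,0],[-1,0.91,-0.54,0.22,0,0,0],[-1,0.92,-0.54,0.21,0,0,0],[-1,0.91,-0.54,0.22,0,0,0],[-1,0.92,-0.54,0.21,0,0,0],[-1,0.91,-0.54,0.21,0,0,0],[-1,0.92,-0.54,0.22,0,0,0],[-1,0,0,1.08,0,0,0]]
[[-1,0,0,1.09,0,0,0],[-1,0,0,1.08,0,0,0]]
```

>>> step_arm:
  targets:
    - [-1, 0.24, -0.07, -0.94, 0, 0, 0]
    - [-1, 0.24, -0.07, -0.94, 0, 0, 0]
    - [-1, 0.24, -0.07, -0.94, 0, 0, 0]
    - [-1, 0.24, -0.07, -0.94, 0, 0, 0]
    - [-1, 0.24, -0.07, -0.94, 0, 0, 0]
    - [-1, 0.84, -0.63, 0, 0, 0, -0.35]
    - [-1, 0.87, -0.59, 0, 0, 0, -0.35]
    - [-1, 0.91, -0.52, 0, 0, 0, -0.35]
    - [-1, 0.94, -0.47, 0, 0, 0, -0.35]
    - [-1, 0.97, -0.41, 0, 0, 0, -0.35]

```text
t: 1.35
tcp_pos: [0.3314, -0.4131, 0.441]
tcp_rot: [-3.018, -0.871, 0.001]
contact_force: [0.4, 0.6, 0.5]
gripper_width: 0.0853
gripper_force: 0.0
```

>>> step_arm:
  targets:
    - [-1, 0.99, -0.35, 0, 0, 0, -0.35]
    - [-1, 1, -0.3, 0, 0, 0, -0.35]
    - [-1, 1, -0.23, 0, 0, 0, -0.35]
    - [-1, 1, -0.16, 0, 0, 0, -0.35]
    - [-1, 1, -0.1, 0, 0, 0, -0.35]
    - [-1, 0.8, -0.57, 0, 0, 0, -0.32]
    - [-1, 0.82, -0.52, 0, 0, 0, -0.32]
    - [-1, 0.84, -0.47, 0, 0, 0, -0.32]
    - [-1, 0.87, -0.43, 0, 0, 0, -0.32]
    - [-1, 0.9, -0.38, 0, 0, 0, -0.32]

```text
t: 2.6
tcp_pos: [0.4728, -0.0567, 0.4416]
tcp_rot: [2.638, 1.705, -0.0]
contact_force: [-0.3, 0.1, 0.3]
gripper_width: 0.0858
gripper_force: 0.0
```

```bash
python3 - <<'E'
from h import *
plan([([*CUP[:2]+[.02,-.1],.44],down(-18)),([*CUP[:2],.38],down(-18)),([*CUP[:2],.2],down(-18))],-1,.038)
E
```

```text
[[-1,0.71,-0.45,0,0,0,-0.08],[-1,0.72,-0.44,0.01,0,0,-0.08],[-1,0.73,-0.43,0,0,0,-0.07],[-1,0.73,-0.42,0.01,0,0,-0.08],[-1,0.74,-0.41,0,0,0,-0.08],[-1,0.74,-0.4,0,0,0,-0.08],[-1,0.75,-0.39,0.01,0,0,-0.08],[-1,0.75,-0.38,0,0,0,-0.07],[-1,0.56,-0.31,0.38,0,0,0],[-1,0.55,-0.31,0.37,0,0,0]]
[[-1,0.56,-0.31,0.38,0,0,0],[-1,0.55,-0.32,0.37,0,0,0],[-1,0,0,0.9,0,0,0],[-1,0,0,0.9,0,0,0],[-1,0,0,0.9,0,0,0],[-1,0.01,0,0.9,0,0,0],[-1,0,0,0.9,0,0,0]]
```

>>> step_arm:
  targets:
    - [-1, 0.71, -0.45, 0, 0, 0, -0.08]
    - [-1, 0.72, -0.44, 0, 0, 0, -0.08]
    - [-1, 0.73, -0.43, 0, 0, 0, -0.08]
    - [-1, 0.73, -0.42, 0, 0, 0, -0.08]
    - [-1, 0.74, -0.41, 0, 0, 0, -0.08]
    - [-1, 0.74, -0.4, 0, 0, 0, -0.08]
    - [-1, 0.75, -0.39, 0, 0, 0, -0.07]
    - [-1, 0.75, -0.38, 0, 0, 0, -0.07]
    - [-1, 0.56, -0.31, 0.38, 0, 0, 0]
    - [-1, 0.55, -0.31, 0.38, 0, 0, 0]

```text
t: 3.85
tcp_pos: [0.4257, 0.2595, 0.4107]
tcp_rot: [2.543, 1.843, 0.001]
contact_force: [0.9, -0.0, 0.1]
gripper_width: 0.0853
gripper_force: 0.0
```

>>> step_arm:
  targets:
    - [-1, 0.56, -0.31, 0.38, 0, 0, 0]
    - [-1, 0.55, -0.32, 0.38, 0, 0, 0]
    - [-1, 0, 0, 0.9, 0, 0, 0]
    - [-1, 0, 0, 0.9, 0, 0, 0]
    - [-1, 0, 0, 0.9, 0, 0, 0]
    - [-1, 0, 0, 0.9, 0, 0, 0]
    - [-1, 0, 0, 0.5, 0, 0, 0]
    - [-1, 0, 0, 0, 0, 0, 0]

```text
t: 4.85
tcp_pos: [0.4156, 0.3079, 0.2156]
tcp_rot: [2.543, 1.843, -0.004]
contact_force: [-0.0, -0.0, 0.1]
gripper_width: 0.0856
gripper_force: 0.0
```

```bash
python3 - <<'E'
from h import *
c=cam('side'); t=cam('top')
cv2.imwrite('pics/s1.png',np.hstack([cv2.resize(c['frame'][150:230,240:340],None,fx=4,fy=4),cv2.resize(t['frame'][140:220,140:240],None,fx=4,fy=4)]))
print(bot.observe()['tcp_pos'],R.from_rotvec(bot.observe()['tcp_rot']).as_matrix().round(3).tolist(),bot.observe()['qpos'].round(2))
plan([([*CUP[:2],.124],down(-18))],-1,.03)
E
```

```text
[0.41673363 0.30887663 0.21746963] [[0.312, 0.95, 0.001], [0.95, -0.312, 0.0], [0.001, 0.001, -1.0]] [-0.08  0.38 -0.81  1.86  0.32  1.04 -1.34]
[[-1,0.01,-0.01,0.58,0,0,0],[-1,0,-0.01,0.59,0,0,-0.01],[-1,0.01,-0.01,0.58,0,0,0],[-1,0.01,-0.01,0.59,0,0,-0.01]]
```

View pics/s1.png

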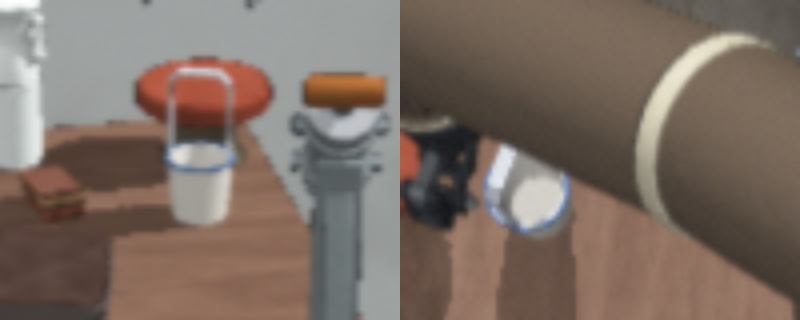

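The side crop shows the two fingertips at about (277,150) and (302,150), straddling the cup's bar (290,167). In the top crop the gripper appears left of the cup only because of its height. Descend and grip.

>>> step_arm:
  targets:
    - [-1, 0.02, -0.01, 0.58, 0, 0, 0]
    - [-1, 0, -0.01, 0.58, 0, 0, 0]
    - [-1, 0.01, -0.01, 0.58, 0, 0, 0]
    - [-1, 0, 0, 0.58, 0, 0, 0]
    - [-1, 0, 0, 0, 0, 0, 0]
    - [0.2, 0, 0, 0, 0, 0, 0]
    - [0.3, 0, 0, 0, 0, 0, 0]
    - [0.5, 0, 0, 0, 0, 0, 0]
    - [0.5, 0, 0, 0, 0, 0, 0]
  grip_force: 30

```text
t: 6.08
tcp_pos: [0.417, 0.3107, 0.1253]
tcp_rot: [2.545, 1.842, 0.004]
contact_force: [0.1, -0.4, 5.3]
gripper_width: 0.0553
gripper_force: 31.5
```

```bash
python3 - <<'E'
from h import *
A=SAD+.05*EY; D=down(-12.1)
plan([([.418,.31,.235],R.from_rotvec(bot.observe()['tcp_rot'])),([A[0],A[1],.225],D),([A[0],A[1],.215],D)],.5,.036)
E
```

```text
[[0.5,0,0.01,-0.69,0,0,0],[0.5,0,0.01,-0.68,0,0,0],[0.5,0,0.01,-0.69,0,0,0],[0.5,0,0,-0.68,0,0,0],[0.5,-0.63,0.5,0.04,0,0,-0.1],[0.5,-0.64,0.49,0.04,0,0,-0.1],[0.5,-0.65,0.48,0.04,0.01,-0.01,-0.11],[0.5,-0.65,0.46,0.04,0,0,-0.1],[0.5,-0.67,0.46,0.05,0,0,-0.1],[0.5,-0.67,0.44,0.04,0,0,-0.1]]
[[0.5,0,0,0.25,0,0,0]]
```

>>> step_arm:
  targets:
    - [0.5, 0, 0.01, -0.5, 0, 0, 0]
    - [0.5, 0, 0.01, -0.75, 0, 0, 0]
    - [0.5, 0, 0.01, -0.75, 0, 0, 0]
    - [0.5, 0, 0, -0.74, 0, 0, 0]
    - [0.5, -0.63, 0.5, 0.04, 0, 0, -0.1]
    - [0.5, -0.64, 0.49, 0.04, 0, 0, -0.1]
    - [0.5, -0.65, 0.48, 0.04, 0, 0, -0.1]
    - [0.5, -0.65, 0.46, 0.04, 0, 0, -0.1]
    - [0.5, -0.67, 0.46, 0.04, 0, 0, -0.1]
    - [0.5, -0.67, 0.44, 0.04, 0, 0, -0.1]

```text
t: 7.32
tcp_pos: [0.4845, 0.1273, 0.2245]
tcp_rot: [2.444, 1.973, 0.001]
contact_force: [0.0, 0.9, -1.6]
gripper_width: 0.0555
gripper_force: 33.0
```

>>> step_arm:
  targets:
    - [0.5, 0, 0, 0.25, 0, 0, 0]
    - [0.5, 0, 0, 0, 0, 0, 0]
    - [0.5, 0, 0, 0, 0, 0, 0]

```text
t: 7.7
tcp_pos: [0.4837, 0.1296, 0.2141]
tcp_rot: [-2.443, -1.975, -0.001]
contact_force: [-0.1, -0.4, -1.4]
gripper_width: 0.0557
gripper_force: 32.9
```

```bash
python3 - <<'E'
from h import *
c=cam('side'); t=cam('top'); s=bot.observe()
for n,x in(('side',c),('top',t)): pickle.dump(x,open(n+'2.pkl','wb'))
p=np.array(s['tcp_pos']); print(p, s['tcp_rot'],s['contact_force'],s['gripper_width'])
B=p+.0132*EZ
for n,x in(('s',c),('t',t)): print(n,'bar',proj(x,B).round(1),'rim',proj(x,p-[0,0,.067]).round(1),'saddle',proj(x,SAD).round(1),'cup bottom',proj(x,p-[0,0,.125]).round(1))
cv2.imwrite('pics/s2.png',np.vstack([cv2.resize(c['frame'][120:220,250:390],None,fx=4,fy=4,interpolation=2)[:,:],cv2.resize(t['frame'][120:190,190:330],None,fx=4,fy=4)])[:600])
E
```

```text
[0.48392017 0.12942396 0.21411454] [2.44325464e+00 1.97476147e+00 1.02653133e-03] [ 0.02838266 -0.59790907 -0.73118726] 0.05529838269510397
s bar [[322.  161.2]] rim [[321.2 184.1]] saddle [[322.5 182.6]] cup bottom [[320.7 200.2]]
t bar [[227.7 147.1]] rim [[230.2 155.6]] saddle [[247.3 156. ]] cup bottom [[231.9 161.3]]
```

View pics/s2.png

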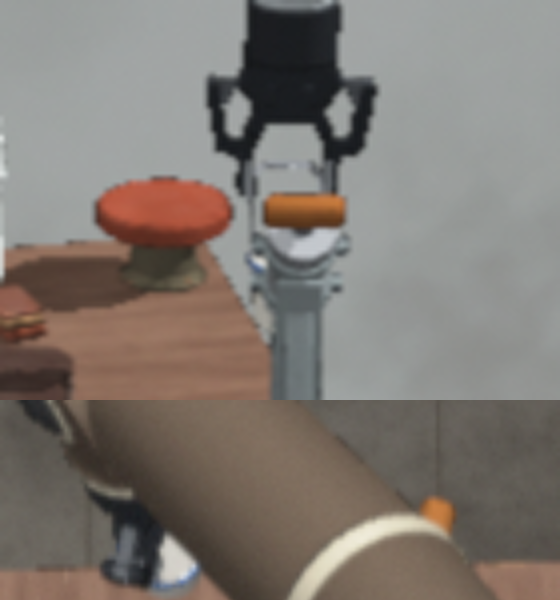

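Cup is held level, its bar at side (322,160) as predicted; the hook is hidden in the top view by the arm. Move in over the upturned end, then lower.

```bash
python3 - <<'E'
from h import *
D=R.from_rotvec(bot.observe()['tcp_rot']); W=lambda y,z:([*(SAD+y*EY)[:2],z],D)
plan([W(.04,.190),W(.002,.188)],.5,.02)
E
```

```text
[[0.5,-0.13,0.01,0.3,0,0,0],[0.5,-0.13,0.01,0.3,0,0,0],[0.5,-0.48,0,0.03,0,0,0],[0.5,-0.47,0,0.02,0,0,0]]
```

>>> step_arm:
  targets:
    - [0.5, -0.13, 0.01, 0.3, 0, 0, 0]
    - [0.5, -0.13, 0.01, 0.3, 0, 0, 0]
    - [0.5, -0.3, 0, 0.02, 0, 0, 0]
    - [0.5, -0.35, 0, 0.02, 0, 0, 0]
    - [0.5, -0.3, 0, 0.01, 0, 0, 0]
    - [0.5, 0, 0, 0, 0, 0, 0]
    - [0.5, 0, 0, 0, 0, 0, 0]

```text
t: 8.68
tcp_pos: [0.4749, 0.081, 0.188]
tcp_rot: [2.445, 1.972, 0.001]
contact_force: [0.0, -0.6, -1.8]
gripper_width: 0.0554
gripper_force: 33.0
```

```bash
python3 - <<'E'
from h import *
t=cam('top'); s=bot.observe(); p=np.array(s['tcp_pos']); print(p,(p-SAD)@EY,(p-SAD)@EX,s['contact_force'],s['moment'])
D=R.from_rotvec(s['tcp_rot']);plan([([*(SAD+.002*EY)[:2],.162],D)],.5,.009)
cv2.imwrite('pics/s3.png',cv2.resize(t['frame'][130:200,200:320],None,fx=5,fy=5))
E
```

```text
[0.47483751 0.08121452 0.18797115] 0.0013791281863723178 0.0003775388405452729 [-0.25999972  0.84185309 -1.49503292] [-0.03353535 -0.01437407  0.01475758]
[[0.5,0.01,0,0.22,0,0,0],[0.5,0,-0.01,0.21,0,0,0],[0.5,0.01,0,0.22,0,0,0]]
```

View pics/s3.png

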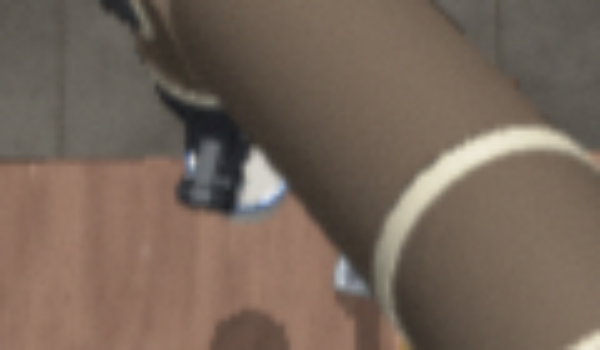

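No contact; the cup is in the gripper with the rim at about (254,168) in the top view. Lowering onto the hook.

>>> step_arm:
  targets:
    - [0.5, 0.01, 0, 0.22, 0, 0, 0]
    - [0.5, 0, 0, 0.22, 0, 0, 0]
    - [0.5, 0.01, 0, 0.15, 0, 0, 0]
    - [0.5, 0, 0, 0.08, 0, 0, 0]
    - [0.5, 0, 0, 0, 0, 0, 0]

```text
t: 9.35
tcp_pos: [0.4748, 0.082, 0.1618]
tcp_rot: [2.444, 1.973, -0.001]
contact_force: [-6.0, -2.4, 15.0]
gripper_width: 0.0556
gripper_force: 34.8
```

>>> step_arm:
  targets:
    - [0.5, 0, 0, -0.03, 0, 0, 0]
    - [0.5, 0, 0, 0, 0, 0, 0]

```text
t: 9.6
tcp_pos: [0.4747, 0.0819, 0.1623]
tcp_rot: [2.445, 1.973, -0.0]
contact_force: [-3.9, 0.3, 5.5]
gripper_width: 0.0551
gripper_force: 33.8
```

>>> step_arm:
  targets:
    - [0.1, 0, 0, 0, 0, 0, 0]
    - [-0.2, 0, 0, 0, 0, 0, 0]
    - [-0.6, 0, 0, 0, 0, 0, 0]
    - [-1, 0, 0, 0, 0, 0, 0]
    - [-1, 0, 0, 0, 0, 0, 0]
    - [-1, 0, 0, 0, 0, 0, 0]

```text
t: 10.35
tcp_pos: [0.4748, 0.0816, 0.162]
tcp_rot: [-2.445, -1.973, 0.0]
contact_force: [0.0, -0.2, 0.7]
gripper_width: 0.0852
gripper_force: 0.0
```

```bash
python3 - <<'E'
from h import *
c=cam('side'); t=cam('top'); s=bot.observe(); print(s['tcp_pos'],s['contact_force'],s['gripper_width'])
cv2.imwrite('pics/s4.png',np.vstack([cv2.resize(c['frame'][140:220,270:370],None,fx=5,fy=5,interpolation=2),cv2.resize(t['frame'][140:180,220:320],None,fx=5,fy=5)]))
E
```

```text
[0.47482685 0.08161058 0.16205357] [-0.40384503 -0.93872996  0.54580519] 0.08562753440294488
```

View pics/s4.png

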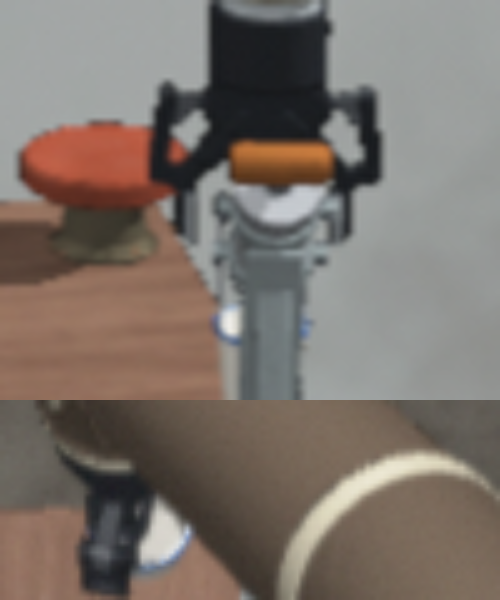

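Released; the cup hangs with its rim visible at side (316,204) and (331,205). Lift straight up and go over the handle.

```bash
python3 - <<'E'
from h import *
s=bot.observe(); D=R.from_rotvec(s['tcp_rot']); p=s['tcp_pos']
plan([([p[0],p[1],.345],D),([*HAN[:2],.335],down(-12.1)),([*HAN[:2],.31],down(-12.1))],-1,.032)
E
```

```text
[[-1,0,0,-0.76,0,0,0],[-1,0,0,-0.76,0,0,0],[-1,0,0,-0.77,0,0,0],[-1,0,0,-0.76,0,0,0],[-1,0,0,-0.76,0,0,0],[-1,0,0,-0.76,0,0,0],[-1,-0.69,0,0.05,0,0,0],[-1,-0.69,0,0.05,0,0,0],[-1,-0.69,0,0.05,0,0,-0.01],[-1,-0.7,0,0.05,0,0,0]]
[[-1,-0.69,0,0.05,0,0,0],[-1,0,0,0.62,0,0,0]]
```

>>> step_arm:
  targets:
    - [-1, 0, 0, -0.4, 0, 0, 0]
    - [-1, 0, 0, -0.76, 0, 0, 0]
    - [-1, 0, 0, -0.8, 0, 0, 0]
    - [-1, 0, 0, -0.86, 0, 0, 0]
    - [-1, 0, 0, -0.86, 0, 0, 0]
    - [-1, 0, 0, -0.9, 0, 0, 0]
    - [-1, -0.69, 0, 0.05, 0, 0, 0]
    - [-1, -0.69, 0, 0.05, 0, 0, 0]
    - [-1, -0.69, 0, 0.05, 0, 0, 0]
    - [-1, -0.69, 0, 0.05, 0, 0, 0]

```text
t: 11.7
tcp_pos: [0.4512, -0.0267, 0.3384]
tcp_rot: [2.444, 1.973, 0.001]
contact_force: [-0.2, 0.2, 0.2]
gripper_width: 0.0856
gripper_force: 0.0
```

>>> step_arm:
  targets:
    - [-1, -0.69, 0, 0.05, 0, 0, 0]
    - [-1, 0, 0, 0.62, 0, 0, 0]
    - [-1, 0, 0, 0, 0, 0, 0]
    - [-1, 0, 0, 0, 0, 0, 0]

```text
t: 12.2
tcp_pos: [0.446, -0.0527, 0.3117]
tcp_rot: [2.443, 1.974, 0.001]
contact_force: [1.3, -0.2, -0.1]
gripper_width: 0.0853
gripper_force: 0.0
```

```bash
python3 - <<'E'
from h import *
c=cam('side'); t=cam('top'); s=bot.observe(); p=np.array(s['tcp_pos']); print(p,(p-HAN)@EX,(p-HAN)@EY,s['contact_force'])
for n,x in(('side',c),('top',t)): pickle.dump(x,open(n+'3.pkl','wb'))
plan([([*HAN[:2],.269],down(-12.1))],-1,.02)
q=pts(c); hsv=cv2.cvtColor(c['frame'],cv2.COLOR_BGR2HSV); m=(hsv[...,0]<18)&(hsv[...,1]>120)&(hsv[...,2]>60); m[:165]=0;m[182:]=0;m[:,:312]=0;m[:,340:]=0
print(cv2.minAreaRect(np.argwhere(m)[:,::-1].astype(np.float32)),'pred',proj(c,HAN),'tips',proj(c,[p+s_*.0425*EX-[0,0,.01] for s_ in(-1,1)]).round(1).tolist())
cv2.imwrite('pics/s5.png',np.vstack([cv2.resize(c['frame'][130:220,270:370],None,fx=4,fy=4,interpolation=2),cv2.resize(t['frame'][130:190,220:320],None,fx=4,fy=4)]))
E
```

```text
[ 0.44614713 -0.05278385  0.31157328] 0.00048263463536572944 0.0008358862144595766 [-0.0678339  -0.42387141  0.39967661]
[[-1,-0.01,0,0.35,0,0,0],[-1,0,-0.01,0.36,0.01,0,0],[-1,-0.01,0,0.35,0,0,-0.01]]
((325.5, 172.5), (7.0, 19.0), 90.0) pred [[325.84519733 172.30587404]] tips [[311.5, 159.9], [341.3, 160.0]]
```

View pics/s5.png

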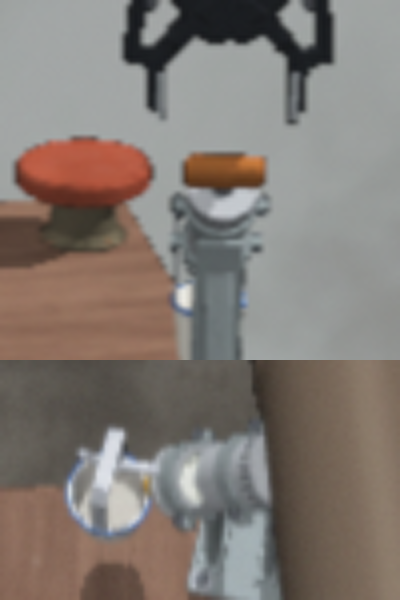

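The cup hangs on the hook (bar at top (247,157), hook tip at (240,154) beyond it). The open fingers at side (308,157)/(343,159) straddle the handle (326,172). Descend and grip the ends.

>>> step_arm:
  targets:
    - [-1, -0.01, 0, 0.36, 0, 0, 0]
    - [-1, -0.01, 0, 0.36, 0, 0, 0]
    - [-1, 0, 0, 0.33, 0, 0, 0]
    - [-1, 0, 0, 0, 0, 0, 0]
  grip_force: 60

```text
t: 12.8
tcp_pos: [0.4447, -0.054, 0.2671]
tcp_rot: [-2.443, -1.972, 0.002]
contact_force: [1.3, -0.4, 0.6]
gripper_width: 0.0859
gripper_force: 0.0
```

>>> step_arm:
  targets:
    - [0.2, 0, 0, 0, 0, 0, 0]
    - [0.4, 0, 0, 0, 0, 0, 0]
    - [0.5, 0, 0, 0, 0, 0, 0]
    - [0.5, 0, 0, 0, 0, 0, 0]
    - [0.5, 0, 0, 0, 0, 0, 0]

```text
t: 13.42
tcp_pos: [0.446, -0.0541, 0.2692]
tcp_rot: [2.444, 1.972, 0.001]
contact_force: [-0.2, 0.1, 5.8]
gripper_width: 0.0568
gripper_force: 64.1
```

>>> step_arm:
  targets:
    - [0.5, -0.08, 0, -0.1, 0, 0, 0]
    - [0.5, -0.08, 0, -0.095, 0, 0, 0]
    - [0.5, -0.08, 0, -0.095, 0, 0, 0]
    - [0.5, 0, 0, 0, 0, 0, 0]

```text
t: 13.92
tcp_pos: [0.4434, -0.0632, 0.2804]
tcp_rot: [-2.445, -1.972, -0.001]
contact_force: [0.0, 2.7, 1.7]
gripper_width: 0.0565
gripper_force: 65.4
```

>>> step_arm:
  targets:
    - [0.5, -0.08, 0, -0.095, 0, 0, 0]
    - [0.5, -0.08, 0, -0.095, 0, 0, 0]
    - [0.5, -0.08, 0, -0.096, 0, 0, 0]
    - [0.5, -0.08, 0, -0.096, 0, 0, 0]
    - [0.5, -0.08, 0, -0.096, 0, 0, 0]
    - [0.5, 0, 0, 0, 0, 0, 0]

```text
t: 14.68
tcp_pos: [0.4399, -0.079, 0.2993]
tcp_rot: [-2.445, -1.972, 0.0]
contact_force: [-0.1, 3.8, 1.1]
gripper_width: 0.0568
gripper_force: 65.3
```

>>> step_arm:
  targets:
    - [0.5, -0.08, 0, -0.096, 0, 0, 0]
    - [0.5, -0.08, 0, -0.096, 0, 0, 0]
    - [0.5, -0.08, 0, -0.096, 0, 0, 0]
    - [0.5, 0, 0, 0, 0, 0, 0]
    - [0.5, 0, 0, 0, 0, 0, 0]

```text
t: 15.3
tcp_pos: [0.438, -0.0889, 0.311]
tcp_rot: [2.445, 1.972, -0.001]
contact_force: [-0.3, 2.1, 1.5]
gripper_width: 0.0568
gripper_force: 65.4
```

```bash
python3 - <<'E'
from h import *
c=cam('side'); t=cam('top'); s=bot.observe(); p=np.array(s['tcp_pos']); d=p-[.446,-.0541,.2692]
print(p,'draw',d@(-.643*EY+.766*EZ),'side',d@EX,d@(.766*EY+.643*EZ),s['contact_force'],s['moment'],s['gripper_width'])
q=pts(c); hsv=cv2.cvtColor(c['frame'],cv2.COLOR_BGR2HSV); m=(hsv[...,0]<18)&(hsv[...,1]>120)&(hsv[...,2]>60); m[:140]=0;m[182:]=0;m[:,:305]=0;m[:,345:]=0
H=np.array([.4455,-.0540,.264])
print(cv2.minAreaRect(np.argwhere(m)[:,::-1].astype(np.float32)),'pred',[proj(c,H+k*(-.643*EY+.766*EZ)).round(1).tolist() for k in(0,.05,.055,.06)])
cv2.imwrite('pics/s6.png',np.vstack([cv2.resize(c['frame'][140:190,285:365],None,fx=8,fy=8,interpolation=2)[:400],cv2.resize(t['frame'][140:180,220:320],None,fx=5,fy=5)[:,:].copy() if 0 else cv2.resize(t['frame'][140:165,240:320],None,fx=8,fy=8)]))
E
```

```text
[ 0.43804787 -0.08877926  0.31097617] draw 0.054875729748122375 side -0.0005060423373137585 -0.00038891772358716145 [1.14319034 0.9408916  1.47967608] [ 0.54222222 -0.03473519 -0.0009816 ] 0.056763989896420536
((319.780029296875, 165.56195068359375), (11.673944473266602, 35.50824737548828), 70.46334838867188) pred [[[325.9, 172.4]], [[327.0, 163.9]], [[327.1, 163.1]], [[327.2, 162.2]]]
```

View pics/s6.png

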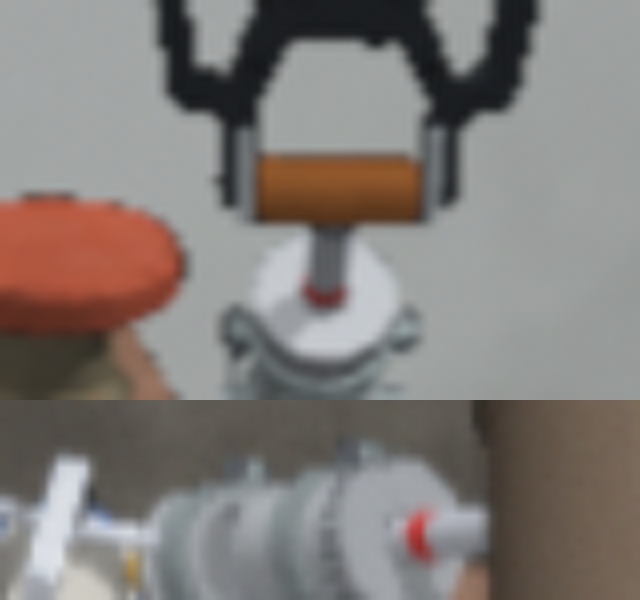

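The side crop shows the handle drawn up between the pads with red just above the cap (325,176); the top crop shows the red band (293,157) with a little grey rod between it and the cap, no black. A numeric check of the band edges against the cap:

```bash
python3 - <<'E'
from h import *
A=-.643*EY+.766*EZ; C=np.array([.4455,-.0540,.264])-.026*A
for n in('side','top'):
    c=cam(n); K=np.arange(-.006,.034,.002)
    for k in K:
        P=C+k*A; o=np.array(c['origin'])-P; o-=o@A*A; P=P+.008*o/np.linalg.norm(o)
        u,v=proj(c,P)[0]; b=cv2.remap(c['frame'],np.float32([[u]]),np.float32([[v]]),cv2.INTER_LINEAR)[0,0]
        print(n,round(k*1000),u.round(1),v.round(1),b.tolist())
E
```

```text
side -6 324.9 179.9 [188, 183, 179]
side -4 325.0 179.6 [173, 168, 165]
side -2 325.0 179.3 [158, 153, 151]
side 0 325.0 179.0 [144, 139, 137]
side 2 325.1 178.7 [126, 122, 126]
side 4 325.1 178.3 [109, 106, 114]
side 6 325.2 178.0 [91, 89, 102]
side 8 325.2 177.7 [76, 74, 100]
side 10 325.2 177.4 [63, 62, 100]
side 12 325.3 177.1 [50, 49, 99]
side 14 325.3 176.7 [54, 53, 98]
side 16 325.4 176.4 [62, 61, 97]
side 18 325.4 176.1 [72, 69, 95]
side 20 325.4 175.8 [79, 76, 94]
side 22 325.5 175.5 [85, 82, 93]
side 24 325.5 175.1 [92, 88, 92]
side 26 325.6 174.8 [95, 91, 92]
side 28 325.6 174.5 [96, 92, 92]
side 30 325.7 174.2 [96, 93, 91]
side 32 325.7 173.8 [97, 93, 91]
top -6 287.0 157.7 [167, 163, 159]
top -4 287.5 157.6 [162, 157, 154]
top -2 288.0 157.5 [157, 151, 148]
top 0 288.5 157.5 [155, 148, 145]
top 2 289.0 157.4 [153, 146, 144]
top 4 289.5 157.3 [144, 138, 145]
top 6 290.0 157.2 [135, 130, 147]
top 8 290.5 157.2 [102, 99, 152]
top 10 291.0 157.1 [64, 64, 158]
top 12 291.5 157.0 [56, 57, 160]
top 14 292.0 157.0 [54, 55, 162]
top 16 292.5 156.9 [94, 92, 155]
top 18 293.0 156.8 [137, 132, 148]
top 20 293.5 156.7 [146, 140, 145]
top 22 294.0 156.7 [153, 146, 143]
top 24 294.5 156.6 [153, 147, 143]
top 26 295.0 156.5 [152, 146, 143]
top 28 295.5 156.4 [154, 148, 144]
top 30 296.0 156.4 [155, 148, 145]
top 32 296.5 156.3 [155, 148, 145]
```

Red's lower edge is about 8 mm above the cap (draw ≈ 54 mm, inside 46–64), side forces are small, and the cup is still hanging. Handing in.

```bash
python3 -c "
from bench import bot
print(bot.job_done())"
```

```text
the job is handed in; nothing more can be done
None
```

The white cup hangs on the hook, and the arm is still gripping the T-handle with the plunger drawn about 54 mm: the red band is fully out, and the black band is not showing. I've handed the job in, but it returned no verdict.

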